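Clear the egg candler's window and hold a rack of eggs over it

ROBOT

A 6-joint arm with a two-finger parallel gripper is mounted at the origin on the work surface. World frame = base frame: x ahead of the robot, y to its left, z up, the work surface at z = 0. Lengths are in m, angles in rad, forces in N, time in s.
With the tool pointing down it reaches from about 0.3 to 0.85 m from the base axis. Payload 5.4 kg.
Tool frame: the origin (TCP) lies on the centre line of the jaws, within the pads' length; the fingertips stand 8 mm ahead of it and the grasp point (between the pads) lies 11 mm behind it; z points along the fingers, y is the line along which they close (so a half turn about z gives the same grasp; the last joint's range is limited). The gripper opens to 85 mm and grips with 20 to 120 N. Pads are 22 mm wide; open, the fingers measure 114 mm over their backs; the gripper's body (76 mm by 85 mm) begins 54 mm behind the grasp point. The pads swing forward as they close: fully open they stand 13 mm farther back than shut.
Start: joints at [-1.509, 0.158, 1.597, -0, 1.386, -0.21], TCP at [0.154, -0.554, 0.239] pointing down, gripper open.
Joint ranges: [-2.91, 2.91], [-0.94, 2.29], [0.18, 2.7], [-1.29, 4.43], [0.17, 2.64], [-3, 3]. Speed limits (rad/s): [2.57, 2.57, 3.14, 3.14, 3.14, 3.14].

INTERFACE

Orientations are given as a unit quaternion [x, y, z, w].
In Python, from plant import env, eyes gives the robot as it stands. The module is installed in compiled form; this text tells all that it offers.
- The arm moves only by the tool drive_tool, never from a script. Its argument "rows" is a list of rows, each an object of numbers: "gripper": the opening, from -1 (shut) to 1 (fully open); "tx", "ty", "tz": the shift along the world's x, y, z as a fraction of full scale; "turn": the turn about the world's z as a fraction of full scale. A call has 1 to 12 rows; each row is the pose to reach, as a shift and turn from the pose commanded when the call began; what a row does not reach only later rows make up. Full scale, the value 1, is 0.12 m for a shift and 0.5 rad for a turn. A row lasts 1/10 s, in which the tool goes at most 50 mm and 8.59 degrees, less where a joint would pass 70% of its speed; a pose out of reach is approached as far as the arm can. A call with a number of a shift or a turn outside -1 to 1 is refused whole. A call with a gripper value outside its range is refused whole. The fingers move at their own pace and stop on an object; "newtons" is the grip in N (left out, the last holds). Time passes only in rows, so rows that repeat a pose let the fingers close. It gives the time, the measured TCP pose, the force, the opening and the grip force at its end, in the units of the state.
- env.state(): the state, without advancing time (a new reading comes with each control period).
- eyes.camera(name): name is "scene" or "top"; returns the picture (480x640x3 uint8, red, green, blue); there is no depth.
- eyes.get_calibration(name): a dict with "intrinsics" (3x3 intrinsics, pixels), "rvec" (rotation vector, rad) and "tvec" (3), from world to camera coordinates, as OpenCV has them. Camera axes: x right, y down, z forward; pixel columns grow to the right and rows downward; lengths in m; the calibration is good to about 2 mm. A picture is of the moment at which its call begins. get_calibration takes no time and is no camera call.
- env.sign_off(): hands the job in; it is judged then, once.
The state is a dict: "time": time; "q": joint angles; "dq": joint speeds; "tau": joint torques, N m; "tcp_pos": TCP position; "eef_rot": TCP orientation; "ft_force": force on the tool from outside, world axes, zero at the start; "ft_torque": the same for the moment, N m; "gripper_width": opening from 0.0 (shut) to 1.0 (fully open); "grasp_force": force on a finger pad.
Only numpy, scipy, OpenCV 4.12 (cv2) and the standard library are available. Lean on these libraries where they do the work, as an engineer would, in place of code of your own. Each camera call takes 0.05 s, during which the arm holds its last target. There are 200 camera calls.

TASK

Get six eggs ready to be looked through at the candler: with the scraper block, sweep the eggshell chips off the lit window into the shell tray at its front (no fingers on the chips), then stand the scraper back on the bench. Then lift the wire rack of eggs by its handle and hold it level and still about 5 cm above the glass, centred over the window with the rack's long side along the window's long side. Finish while still holding it there; do not spill or squeeze an egg, and leave the stamp, torch and bottle where they are.

Things in the scene. Friction and masses are not known exactly. Their poses are not given: they have to be found in the camera images.
- candler: Egg candler fixed on the bench: a grey sheet-metal light box 170 (its x) x 220 (its y) x 60 mm tall with a flat steel top. Origin: centre of its underside, on the bench. Its -x side is the front, towards the robot (yaw within about 0.2); the shell tray is clipped along that side.
- window (a point): Centre of the candler's lit opal window, flush in the flat top, 60 mm above the bench; the window is 130 (candler x) x 180 (candler y, its long side) mm. Axes as the candler's.
- tray: Shell tray, a shallow open steel tray fixed along the candler's whole front edge: 105 (x) x 220 (y) mm, floor 11 mm and outer walls 38 mm above the bench, no wall on the candler's side, so chips pushed over the candler's front top edge drop into it. Origin: under its centre, at bench level, 137.5 mm from the candler's centre towards its front. Axes as the candler's.
- scraper: Loose scraper block, 0.18 kg, pale wood: foot 40 (its x) x 130 (its y) x 16 mm with a steel scraping edge along both long sides, and on it a grip 26 mm thick (x) x 92 (y) mm, from 16 to 60 mm above its underside. Stands upright on the bench. Origin: centre of its underside. It scrapes along its x; both sides are alike.
- scraper_grip (a point): Point inside the scraper's grip, 42 mm above its underside, centred; pinch the grip there across its x.
- rack: Loose wire egg rack of bare steel standing on four short legs, holding six eggs in two rows of three: 167 (its x, long side) x 113 (its y) mm over the wires, egg tops 72 mm above the feet, carrying arch over the long middle line up to 140 mm. Origin: centre of the underside, at the height of its feet. With eggs about 0.61 kg, balanced about the middle.
- rack_grip (a point): Centre of the rack's black handle, 130 mm above its feet: a bar 104 (rack x) x 16 (rack y) x 20 (z) mm on the arch's top; pinch it across rack y.
- egg1: Brown hen's egg 1 of six, loose, 44 mm thick and 57 mm tall, about 60 g, standing in its cell of the rack at rack x -54, y -27 mm. Origin: its lower tip, 15 mm above the rack's feet.
- egg2: Brown hen's egg 2 of six, loose, 44 mm thick and 57 mm tall, about 60 g, standing in its cell of the rack at rack x 0, y -27 mm. Origin: its lower tip, 15 mm above the rack's feet.
- egg3: Brown hen's egg 3 of six, loose, 44 mm thick and 57 mm tall, about 60 g, standing in its cell of the rack at rack x 54, y -27 mm. Origin: its lower tip, 15 mm above the rack's feet.
- egg4: Brown hen's egg 4 of six, loose, 44 mm thick and 57 mm tall, about 60 g, standing in its cell of the rack at rack x -54, y 27 mm. Origin: its lower tip, 15 mm above the rack's feet.
- egg5: Brown hen's egg 5 of six, loose, 44 mm thick and 57 mm tall, about 60 g, standing in its cell of the rack at rack x 0, y 27 mm. Origin: its lower tip, 15 mm above the rack's feet.
- egg6: Brown hen's egg 6 of six, loose, 44 mm thick and 57 mm tall, about 60 g, standing in its cell of the rack at rack x 54, y 27 mm. Origin: its lower tip, 15 mm above the rack's feet.
- chip1: Eggshell chip 1 of three: a loose curved brown shard about 25 x 18 mm and 7 mm tall, lying on the window within 50 mm of the window's centre at the start. Origin: centre of its underside.
- chip2: Eggshell chip 2 of three: a loose curved brown shard about 25 x 18 mm and 7 mm tall, lying on the window within 50 mm of the window's centre at the start. Origin: centre of its underside.
- chip3: Eggshell chip 3 of three: a loose curved brown shard about 25 x 18 mm and 7 mm tall, lying on the window within 50 mm of the window's centre at the start. Origin: centre of its underside.
- stamp: Bystander: wooden hand stamp, 40 x 26 mm, 86 mm tall, standing behind the candler. Origin: centre of its underside.
- torch: Bystander: aluminium hand torch lying on the bench behind the candler, 130 mm long (its x), 40 mm thick. Origin: under its middle.
- spray: Bystander: clear plastic bottle with white cap, 58 mm thick, 150 mm tall, standing on the robot's side of the bench, to the left. Origin: centre of its underside.

How it is judged:
On the way, in this order (a step that is already met when the one before it is completed fails the run):
1. all three chips lie in the shell tray while the scraper is in the hand (x of chip1 in the frame of tray between -0.055 and 0.053 m and y of chip1 in the frame of tray between -0.112 and 0.112 m and z of chip1 in the frame of tray between 0 and 0.035 m and x of chip2 in the frame of tray between -0.055 and 0.053 m and y of chip2 in the frame of tray between -0.112 and 0.112 m and z of chip2 in the frame of tray between 0 and 0.035 m and x of chip3 in the frame of tray between -0.055 and 0.053 m and y of chip3 in the frame of tray between -0.112 and 0.112 m and z of chip3 in the frame of tray between 0 and 0.035 m and contact force between the fingers and scraper above 1 N), for 0.2 s.
2. the scraper stands upright on the bench, let go (height (world z) of scraper below 0.006 m and angle between scraper's own z axis and vertical below 0.12 rad and contact force between the fingers and scraper below 0.1 N), for 0.2 s.
At the end, for the whole second after the job is handed in: The fingers hold the rack still, within 5 degrees of level, clear of the candler, its feet 30 to 80 mm above the glass, within 25 mm of centred over the window and 10 degrees of square to it; six eggs stand in it; the chips lie in the shell tray; the scraper stands upright on the bench (all of step 2 and horizontal distance between rack and window below 0.025 m and angle between the x axis of rack and the y axis of candler, either way round below 0.175 rad and z of rack in the frame of window between 0.03 and 0.08 m and angle between rack's own z axis and vertical below 0.087 rad and linear speed of rack below 0.02 m/s and angular speed of rack below 0.15 rad/s and contact force between the fingers and rack above 1 N and contact force between rack and candler below 0.1 N and z of egg1 in the frame of rack between 0.004 and 0.03 m and horizontal distance between each of egg1, egg2, egg3, egg4, egg5, egg6 and rack below 0.075 m and z of egg2 in the frame of rack between 0.004 and 0.03 m and z of egg3 in the frame of rack between 0.004 and 0.03 m and z of egg4 in the frame of rack between 0.004 and 0.03 m and z of egg5 in the frame of rack between 0.004 and 0.03 m and z of egg6 in the frame of rack between 0.004 and 0.03 m and x of chip1 in the frame of tray between -0.055 and 0.053 m and y of chip1 in the frame of tray between -0.112 and 0.112 m and z of chip1 in the frame of tray between 0 and 0.035 m and x of chip2 in the frame of tray between -0.055 and 0.053 m and y of chip2 in the frame of tray between -0.112 and 0.112 m and z of chip2 in the frame of tray between 0 and 0.035 m and x of chip3 in the frame of tray between -0.055 and 0.053 m and y of chip3 in the frame of tray between -0.112 and 0.112 m and z of chip3 in the frame of tray between 0 and 0.035 m); the arm keeps its last pose, push and grip.
It fails at once if the robot's hand touches a chip (contact force between any of the fingers, the arm and chip1 above 0.3 N or contact force between any of the fingers, the arm and chip2 above 0.3 N or contact force between any of the fingers, the arm and chip3 above 0.3 N).
It fails at once if the robot squeezes or knocks an egg (over 4 N) (contact force between any of the fingers, the arm and egg1 above 4 N or contact force between any of the fingers, the arm and egg2 above 4 N or contact force between any of the fingers, the arm and egg3 above 4 N or contact force between any of the fingers, the arm and egg4 above 4 N or contact force between any of the fingers, the arm and egg5 above 4 N or contact force between any of the fingers, the arm and egg6 above 4 N).
It fails at once if an egg is spilled from the rack (horizontal distance between any of egg1, egg2, egg3, egg4, egg5, egg6 and rack above 0.1 m).
It fails at once if the rack tips more than 20 degrees (angle between rack's own z axis and vertical above 0.35 rad).
It fails at once if the stamp, torch or bottle is moved by more than 30 mm (distance of any of stamp, torch, spray from where it was at the start of the episode above 0.03 m).
It also fails if it takes over 64 s, if anything falls off the work surface, if the arm or the gripper's body presses on something with over 40 N, if the wrist force passes 120 N, or if a joint passes its speed limit or range.

## Working session

There is one attempt and no reset: what is moved stays moved. The work goes in short steps, Python scripts to look and compute and a tool call to move; the robot and the scene stay as the last step left them, time stands still between calls to the robot, and variables do not carry over. Pictures are saved under pics/ and viewed, at most 10 in all, crops included, and the job is handed in when it is done.

Besides the shell and the picture viewer there is one more tool, called after ">>>" as a command line: name --argument value ..., lists and objects as JSON in quotes. drive_tool: Moves the arm, as the interface text tells. Its arguments: {"type":"object","properties":{"rows":{"type":"array","items":{"type":"object","properties":{"gripper":{"type":"number"},"tx":{"type":"number"},"ty":{"type":"number"},"tz":{"type":"number"},"turn":{"type":"number"}}}},"newtons":{"type":"number"}},"required":["rows"]}

```bash
mkdir -p pics
python3 - <<'E'
from plant import env, eyes
import cv2
for n in("top","scene"):
    cv2.imwrite(f"pics/{n}0.png",eyes.camera(n)[:,:,::-1]); c=eyes.get_calibration(n); print(n,c)
s=env.state();print(s["time"],s["tcp_pos"],s["eef_rot"],s["gripper_width"])
E
```

```text
top {'intrinsics': array([[441.76067167,   0.        , 321.57358272],
       [  0.        , 441.76067167, 230.61876209],
       [  0.        ,   0.        ,   1.        ]]), 'rvec': array([ 2.14152446, -2.10322382,  0.17811868]), 'tvec': array([0.02481673, 0.53425257, 0.97333054])}
scene {'intrinsics': array([[497.34417506,   0.        , 316.37501927],
       [  0.        , 497.34417506, 244.59980917],
       [  0.        ,   0.        ,   1.        ]]), 'rvec': array([ 0.73294981,  2.6410245 , -1.07327487]), 'tvec': array([ 0.43998265, -0.13397634,  1.24264201])}
0.1 [ 0.15429613 -0.55335767  0.23843462] [ 9.90780580e-01  1.35473664e-01  5.30303394e-05 -8.51748912e-04] 1.000249699351264
```

View pics/top0.png

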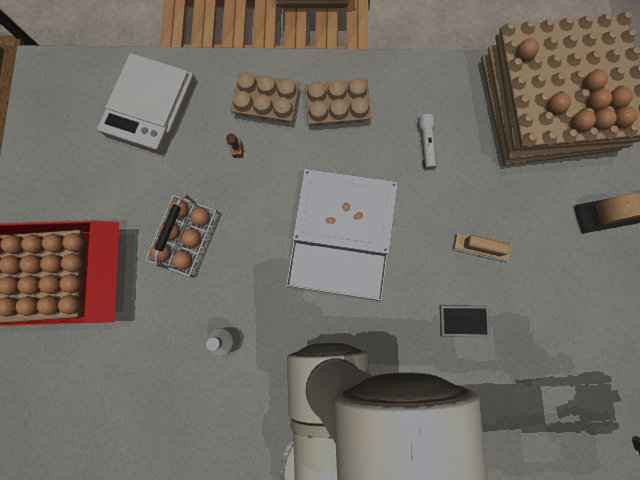

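View pics/scene0.png

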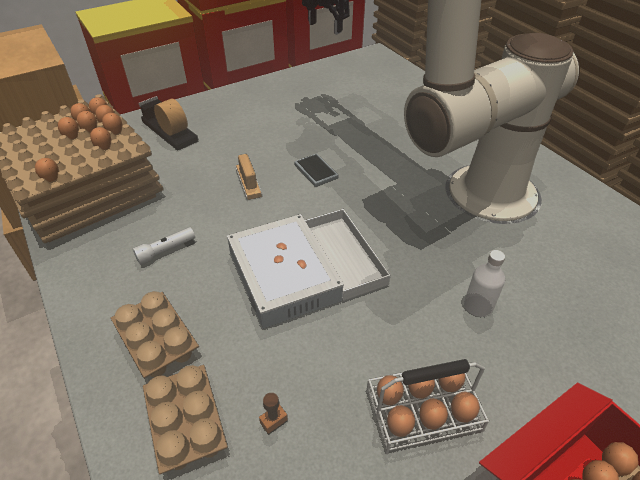

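The top view shows the candler at about (345,212), with chips at (346,207), (331,220) and (358,216). The scraper is at (482,246), the rack at (183,236) with its handle at (168,228), and the bottle at (220,342). The scene view shows the same layout. I'll zoom in to get precise points.

```bash
cat > h.py <<'E'
import numpy as np, cv2
from plant import env, eyes
def cal(n):
    c=eyes.get_calibration(n); return np.array(c["intrinsics"]),cv2.Rodrigues(np.array(c["rvec"]))[0],np.array(c["tvec"]).ravel()
def bp(n,px,z):
    K,R,t=cal(n); C=-R.T@t; out=[]
    for u,v in px:
        d=R.T@np.linalg.inv(K)@[u,v,1]; out.append(C+d*(z-C[2])/d[2])
    return np.array(out)
def pj(n,P):
    K,R,t=cal(n); return cv2.projectPoints(np.array(P,float).reshape(-1,3),cv2.Rodrigues(R)[0],t,K,None)[0].reshape(-1,2)
E
python3 - <<'E'
import cv2,numpy as np
a=cv2.imread("pics/top0.png")
def c(x,y,w,h,s=4): return cv2.resize(a[y:y+h,x:x+w],None,fx=s,fy=s,interpolation=cv2.INTER_CUBIC)
o=np.zeros((600,800,3),np.uint8)
o[:560,:480]=c(280,163,120,140)
o[:360,480:800]=c(145,190,80,90)
o[360:520,480:760]=c(447,225,70,40)
cv2.imwrite("pics/crop0.png",o)
E
```

```text
(no output)
```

View pics/crop0.png

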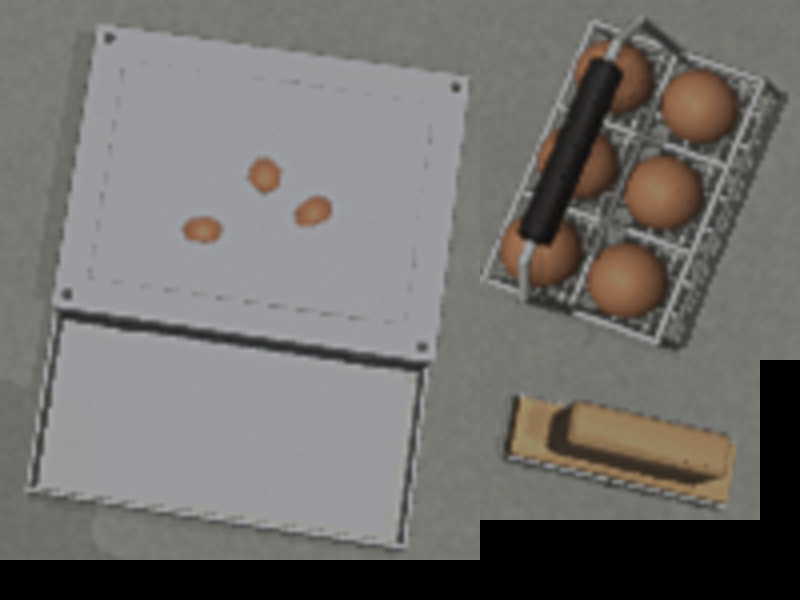

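The crop shows the candler top corners at crop pixels (100,25), (468,77), (432,360) and (55,302). It also gives the three chips, the rack handle ends at (605,62) and (537,240), and the scraper's foot and grip outlines.

Run:
```python
from h import *
np.set_printoptions(precision=4,suppress=True)
f=lambda L,ox,oy,z:bp("top",[((u)/4+ox-.4,(v)/4+oy-.4) for u,v in L],z)[:,:2]
def sh(n,P):
    P=np.array(P);e=(P[1]-P[0])+(P[2]-P[3]);print(n,P.mean(0),"sizes",np.linalg.norm(P[1]-P[0]),np.linalg.norm(P[2]-P[1]),"ang of y axis(01 rev)",np.arctan2(*(-e)[::-1]))
C=f([(100,25),(468,77),(432,360),(55,302)],280,163,.06); sh("candler",C)
print("chips",f([(265,175),(202,230),(313,211)],280,163,.064))
S=f([(516,395),(733,437),(724,505),(507,457)],447-120,225-90,.016); sh("scr foot",S)
S=f([(575,403),(732,435),(725,478),(567,447)],447-120,225-90,.06); sh("scr grip",S)
H=f([(605,62),(537,240)],145-120,190,.135); print("handle",H.mean(0),H[0]-H[1],np.arctan2(*(H[0]-H[1])[::-1]))
E=f([(615,75),(700,105),(578,160),(663,192),(540,248),(627,282)],145-120,190,.048);print("eggs",E.mean(0));print(E)
R=f([(592,22),(765,82),(660,345),(483,278)],145-120,190,.05); sh("rackwire",R); print(R)
# scene views
print("scene handle",bp("scene",[(436,372)],.13), "scraper grip top",bp("scene",[(247,168)],.06))
```

```text
candler [ 0.5812 -0.0197] sizes 0.2168346833578949 0.16772929148877 ang of y axis(01 rev) 1.4371852664523281
chips [[ 0.5884 -0.0204]
 [ 0.5556  0.0152]
 [ 0.5678 -0.0481]]
scr foot [ 0.5074 -0.3436] sizes 0.12897867251797138 0.0411625553857853 ang of y axis(01 rev) 1.3786002438134748
scr grip [ 0.5055 -0.3452] sizes 0.08937607203531685 0.02515456900203621 ang of y axis(01 rev) 1.385488850359371
handle [0.5199 0.3606] [ 0.0966 -0.0284] -0.28579159584685754
eggs [0.5208 0.3629]
[[0.581  0.3708]
 [0.5639 0.3197]
 [0.5301 0.3884]
 [0.5121 0.3376]
 [0.4783 0.4062]
 [0.4596 0.3545]]
rackwire [0.5185 0.3593] sizes 0.10964027211924472 0.16201650264466916 ang of y axis(01 rev) 1.2435293244717192
[[0.6122 0.3861]
 [0.5778 0.282 ]
 [0.4238 0.3323]
 [0.4602 0.4367]]
scene handle [[0.5207 0.3629 0.13  ]] scraper grip top [[ 0.5134 -0.328   0.06  ]]
```

>>> drive_tool --rows '[{"tx": 0.98,"ty": 0.58,"turn": 0.74,"gripper": 1},{"tx": 0.98,"ty": 0.58,"turn": 0.74,"gripper": 1},{"tx": 0.98,"ty": 0.58,"turn": 0.74,"gripper": 1},{"tx": 0.98,"ty": 0.58,"turn": 0.74,"gripper": 1},{"tx": 0.98,"ty": 0.58,"turn": 0.74,"gripper": 1}]' --newtons 40

```text
$.rows[0]: bad value
```

>>> drive_tool --rows '[{"tx": 0.98,"ty": 0.58,"turn": 0.74,"gripper": 1},{"tx": 0.98,"ty": 0.58,"turn": 0.74,"gripper": 1},{"tx": 0.98,"ty": 0.58,"turn": 0.74,"gripper": 1},{"tx": 0.98,"ty": 0.58,"turn": 0.74,"gripper": 1},{"tx": 0.98,"ty": 0.58,"turn": 0.74,"gripper": 1}]'

```text
$.rows[0]: bad value
```

>>> drive_tool --rows '[{"tx": 0.98,"ty": 0.58,"turn": 0.74,"gripper": 1},{"tx": 0.98,"ty": 0.58,"turn": 0.74,"gripper": 1},{"tx": 0.98,"ty": 0.58,"turn": 0.74,"gripper": 1},{"tx": 0.98,"ty": 0.58,"turn": 0.74,"gripper": 1},{"tx": 0.98,"ty": 0.58,"turn": 0.74,"gripper": 1},{"tx": 0.98,"ty": 0.58,"turn": 0.74,"gripper": 1},{"tx": 0.98,"ty": 0.58,"turn": 0.74,"gripper": 1}]'

```text
$.rows[0]: bad value
```

>>> drive_tool --rows '[{"tz": -0.4,"gripper": 1},{"tz": -0.9,"gripper": 1},{"tz": -0.9,"gripper": 1},{"tz": -0.9,"gripper": 1},{"tz": -0.9,"gripper": 1}]'

```text
$.rows[0]: bad value
```

>>> drive_tool --rows '[{"tx": 0.98,"ty": 0.58,"tz": 0,"turn": 0.74,"gripper": 1},{"tx": 0.98,"ty": 0.58,"tz": 0,"turn": 0.74,"gripper": 1},{"tx": 0.98,"ty": 0.58,"tz": 0,"turn": 0.74,"gripper": 1},{"tx": 0.98,"ty": 0.58,"tz": 0,"turn": 0.74,"gripper": 1},{"tx": 0.98,"ty": 0.58,"tz": 0,"turn": 0.74,"gripper": 1}]' --newtons 40

```text
time: 0.6
tcp_pos: [0.2722, -0.4838, 0.2389]
eef_rot: [0.949, 0.316, -0.0, -0.0]
ft_force: [-0.1, 0.4, 1.0]
gripper_width: 1.002
grasp_force: 0.0
```

>>> drive_tool --rows '[{"tx": 0.98,"ty": 0.58,"tz": 0,"turn": 0.74,"gripper": 1},{"tx": 0.98,"ty": 0.58,"tz": 0,"turn": 0.74,"gripper": 1},{"tx": 0.98,"ty": 0.58,"tz": 0,"turn": 0.74,"gripper": 1},{"tx": 0.98,"ty": 0.58,"tz": 0,"turn": 0.74,"gripper": 1}]'

```text
time: 1.0
tcp_pos: [0.3915, -0.4133, 0.239]
eef_rot: [0.874, 0.486, 0.001, -0.0]
ft_force: [-0.2, -0.8, 0.2]
gripper_width: 0.997
grasp_force: 0.0
```

>>> drive_tool --rows '[{"tx": 0.98,"ty": 0.58,"tz": 0,"turn": 0.74,"gripper": 1},{"tx": 0.98,"ty": 0.58,"tz": 0,"turn": 0.74,"gripper": 1},{"tx": 0.98,"ty": 0.58,"tz": 0,"turn": 0.74,"gripper": 1},{"tx": 0.98,"ty": 0.58,"tz": 0,"turn": 0.74,"gripper": 1},{"tx": 0.98,"ty": 0.58,"tz": 0,"turn": 0.74,"gripper": 1},{"tx": 0.98,"ty": 0.58,"tz": 0,"turn": 0.74,"gripper": 1}]'

```text
time: 1.6
tcp_pos: [0.5057, -0.3467, 0.2391]
eef_rot: [0.772, 0.636, -0.0, -0.0]
ft_force: [-0.3, 0.4, -0.3]
gripper_width: 0.997
grasp_force: 0.0
```

>>> drive_tool --rows '[{"tx": 0,"ty": 0,"tz": -0.4,"turn": 0,"gripper": 1},{"tx": 0,"ty": 0,"tz": -0.8,"turn": 0,"gripper": 1},{"tx": 0,"ty": 0,"tz": -0.9,"turn": 0,"gripper": 1},{"tx": 0,"ty": 0,"tz": -0.9,"turn": 0,"gripper": 1},{"tx": 0,"ty": 0,"tz": -0.9,"turn": 0,"gripper": 1}]'

```text
time: 2.1
tcp_pos: [0.5077, -0.3468, 0.1338]
eef_rot: [0.771, 0.637, 0.0, 0.002]
ft_force: [0.1, -0.3, 0.2]
gripper_width: 0.999
grasp_force: 0.0
```

Run:
```python
from h import *
s=env.state();print(s["time"],s["tcp_pos"],s["eef_rot"],s["q"])
for n,(x,y,w,h) in {"top":(420,190,130,110),"scene":(200,120,130,110)}.items():
    a=eyes.camera(n)[:,:,::-1]; 
    globals()[n]=cv2.resize(a[y:y+h,x:x+w],(400,338),interpolation=cv2.INTER_CUBIC)
cv2.imwrite("pics/c1.png",np.hstack([top,scene]))
```

```text
2.1 [ 0.50768894 -0.34675584  0.13376771] [7.71068924e-01 6.36749300e-01 9.23027479e-05 1.74190093e-03] [-7.95454120e-01  3.53593158e-01  1.57970194e+00 -1.20005018e-04
  1.20481067e+00 -6.05167683e-01]
```

View pics/c1.png

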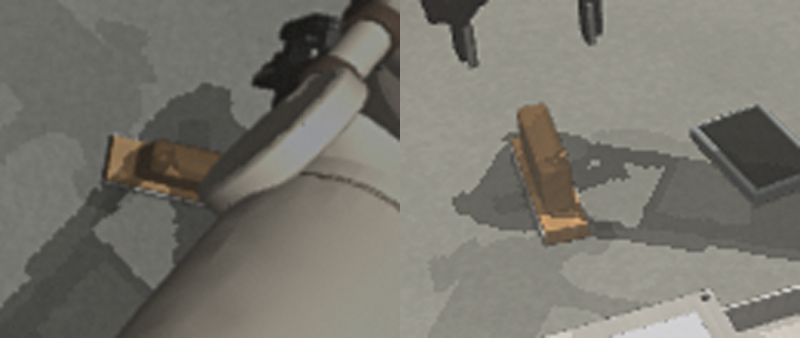

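The scraper at crop (160,165) top / (550,170) scene is untouched, and the open fingers sit above it on either side. I'll descend and pinch.

>>> drive_tool --rows '[{"tx": 0,"ty": 0,"tz": -0.4,"turn": 0,"gripper": 1},{"tx": 0,"ty": 0,"tz": -0.65,"turn": 0,"gripper": 1},{"tx": 0,"ty": 0,"tz": -0.83,"turn": 0,"gripper": 1},{"tx": 0,"ty": 0,"tz": -0.83,"turn": 0,"gripper": 1},{"tx": 0,"ty": 0,"tz": -0.83,"turn": 0,"gripper": 1},{"tx": 0,"ty": 0,"tz": -0.83,"turn": 0,"gripper": -1},{"tx": 0,"ty": 0,"tz": -0.83,"turn": 0,"gripper": -1},{"tx": 0,"ty": 0,"tz": -0.83,"turn": 0,"gripper": -1},{"tx": 0,"ty": 0,"tz": -0.83,"turn": 0,"gripper": -1},{"tx": 0,"ty": 0,"tz": -0.83,"turn": 0,"gripper": -1},{"tx": 0,"ty": 0,"tz": -0.83,"turn": 0,"gripper": -1},{"tx": 0,"ty": 0,"tz": -0.83,"turn": 0,"gripper": -1}]' --newtons 40

```text
time: 3.4
tcp_pos: [0.5076, -0.3455, 0.0325]
eef_rot: [0.771, 0.637, 0.0, 0.001]
ft_force: [0.1, 0.6, 5.7]
gripper_width: 0.3
grasp_force: 42.3
```

>>> drive_tool --rows '[{"tx": 0,"ty": 0,"tz": 0,"turn": 0,"gripper": -1},{"tx": 0,"ty": 0,"tz": 0,"turn": 0,"gripper": -1}]'

```text
time: 3.6
tcp_pos: [0.5076, -0.3455, 0.0325]
eef_rot: [0.771, 0.637, 0.0, 0.001]
ft_force: [-0.6, 0.3, 5.6]
gripper_width: 0.303
grasp_force: 42.3
```

>>> drive_tool --rows '[{"tx": 0,"ty": 0,"tz": 0.3,"turn": 0,"gripper": -1},{"tx": 0,"ty": 0,"tz": 0.6,"turn": 0,"gripper": -1},{"tx": 0,"ty": 0,"tz": 0.9,"turn": 0,"gripper": -1},{"tx": 0,"ty": 0,"tz": 1,"turn": 0,"gripper": -1},{"tx": 0,"ty": 0,"tz": 1,"turn": 0,"gripper": -1}]'

```text
time: 4.1
tcp_pos: [0.5078, -0.3458, 0.153]
eef_rot: [0.771, 0.637, 0.0, 0.002]
ft_force: [0.4, -0.7, -1.8]
gripper_width: 0.302
grasp_force: 41.5
```

>>> drive_tool --rows '[{"tx": 0.1,"ty": 0.25,"tz": 0,"turn": 0.03,"gripper": -1},{"tx": 0.2,"ty": 0.5,"tz": 0,"turn": 0.05,"gripper": -1},{"tx": 0.3,"ty": 0.75,"tz": 0,"turn": 0.05,"gripper": -1},{"tx": 0.36,"ty": 0.88,"tz": 0,"turn": 0.05,"gripper": -1}]'

```text
time: 4.5
tcp_pos: [0.5493, -0.2363, 0.1482]
eef_rot: [0.762, 0.647, -0.001, -0.003]
ft_force: [0.0, -0.3, -1.5]
gripper_width: 0.303
grasp_force: 41.5
```

>>> drive_tool --rows '[{"tx": 0.1,"ty": 0.25,"tz": 0,"turn": 0.03,"gripper": -1},{"tx": 0.2,"ty": 0.5,"tz": 0,"turn": 0.06,"gripper": -1},{"tx": 0.3,"ty": 0.75,"tz": 0,"turn": 0.06,"gripper": -1},{"tx": 0.36,"ty": 0.88,"tz": 0,"turn": 0.06,"gripper": -1}]'

```text
time: 4.9
tcp_pos: [0.5931, -0.1317, 0.1496]
eef_rot: [0.752, 0.659, -0.001, -0.002]
ft_force: [0.2, -1.3, -1.6]
gripper_width: 0.3
grasp_force: 41.5
```

>>> drive_tool --rows '[{"tx": 0.1,"ty": 0.25,"tz": 0,"turn": 0,"gripper": -1},{"tx": 0.2,"ty": 0.5,"tz": 0,"turn": 0,"gripper": -1},{"tx": 0.3,"ty": 0.75,"tz": 0,"turn": 0,"gripper": -1},{"tx": 0.37,"ty": 0.88,"tz": 0,"turn": 0,"gripper": -1},{"tx": 0.37,"ty": 0.88,"tz": 0,"turn": 0,"gripper": -1},{"tx": 0.37,"ty": 0.88,"tz": 0,"turn": 0,"gripper": -1}]'

```text
time: 5.5
tcp_pos: [0.6376, -0.0293, 0.1509]
eef_rot: [0.753, 0.658, -0.001, -0.0]
ft_force: [-0.1, -0.6, -1.2]
gripper_width: 0.301
grasp_force: 41.4
```

>>> drive_tool --rows '[{"tx": 0,"ty": 0,"tz": -0.2,"turn": 0,"gripper": -1},{"tx": 0,"ty": 0,"tz": -0.35,"turn": 0,"gripper": -1},{"tx": 0,"ty": 0,"tz": -0.42,"turn": 0,"gripper": -1},{"tx": 0,"ty": 0,"tz": -0.42,"turn": 0,"gripper": -1},{"tx": 0,"ty": 0,"tz": -0.42,"turn": 0,"gripper": -1}]'

```text
time: 6.0
tcp_pos: [0.6383, -0.0292, 0.102]
eef_rot: [0.753, 0.658, 0.0, 0.0]
ft_force: [0.5, -0.1, -1.2]
gripper_width: 0.299
grasp_force: 41.5
```

Run:
```python
from h import *
s=env.state();print(s["time"],s["tcp_pos"],s["eef_rot"],s["ft_force"])
for n,(x,y,w,h) in {"top":(280,150,130,110),"scene":(200,190,170,144)}.items():
    a=eyes.camera(n)[:,:,::-1]; 
    globals()[n]=cv2.resize(a[y:y+h,x:x+w],(400,338),interpolation=cv2.INTER_CUBIC)
cv2.imwrite("pics/c2.png",np.hstack([top,scene]))
```

```text
6.0 [ 0.63830814 -0.02915553  0.10204942] [7.53154176e-01 6.57843844e-01 2.27472374e-04 4.60968880e-04] [ 0.48674713 -0.08001868 -1.23719321]
```

View pics/c2.png

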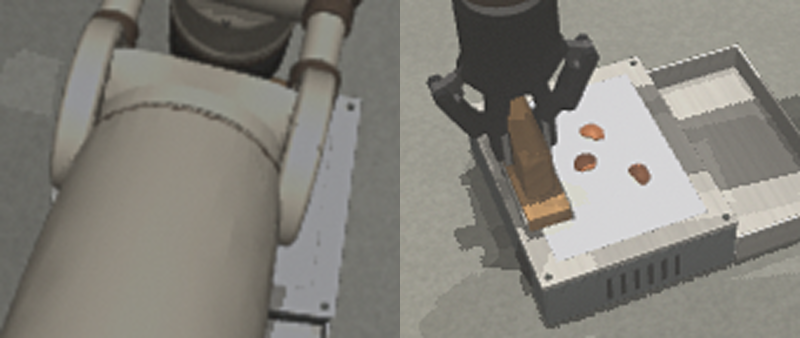

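The scene crop shows the scraper behind all three chips, at about (545,190), with chips at (590,131), (585,162) and (638,172). It is square to the candler. I'll lower it onto the glass.

>>> drive_tool --rows '[{"tx": 0,"ty": 0,"tz": -0.05,"turn": 0,"gripper": -1},{"tx": 0,"ty": 0,"tz": -0.075,"turn": 0,"gripper": -1},{"tx": 0,"ty": 0,"tz": -0.075,"turn": 0,"gripper": -1},{"tx": 0,"ty": 0,"tz": -0.075,"turn": 0,"gripper": -1}]'

```text
time: 6.5
tcp_pos: [0.6383, -0.0283, 0.0925]
eef_rot: [0.753, 0.658, 0.0, 0.0]
ft_force: [0.5, -0.0, 0.5]
gripper_width: 0.3
grasp_force: 41.5
```

>>> drive_tool --rows '[{"tx": 0,"ty": 0,"tz": -0.01,"turn": 0,"gripper": -1},{"tx": 0,"ty": 0,"tz": -0.01,"turn": 0,"gripper": -1},{"tx": 0,"ty": 0,"tz": -0.01,"turn": 0,"gripper": -1}]'

```text
time: 6.8
tcp_pos: [0.6383, -0.0283, 0.0925]
eef_rot: [0.753, 0.658, 0.0, 0.0]
ft_force: [-3.4, 0.7, 7.5]
gripper_width: 0.302
grasp_force: 42.4
```

>>> drive_tool --rows '[{"tx": -0.05,"ty": 0.007,"tz": 0,"turn": 0,"gripper": -1},{"tx": -0.1,"ty": 0.013,"tz": 0,"turn": 0,"gripper": -1},{"tx": -0.15,"ty": 0.02,"tz": 0,"turn": 0,"gripper": -1},{"tx": -0.2,"ty": 0.027,"tz": 0,"turn": 0,"gripper": -1},{"tx": -0.25,"ty": 0.034,"tz": 0,"turn": 0,"gripper": -1},{"tx": -0.3,"ty": 0.04,"tz": 0,"turn": 0,"gripper": -1},{"tx": -0.35,"ty": 0.047,"tz": 0,"turn": 0,"gripper": -1},{"tx": -0.4,"ty": 0.054,"tz": 0,"turn": 0,"gripper": -1},{"tx": -0.45,"ty": 0.06,"tz": 0,"turn": 0,"gripper": -1},{"tx": -0.5,"ty": 0.067,"tz": 0,"turn": 0,"gripper": -1},{"tx": -0.55,"ty": 0.074,"tz": 0,"turn": 0,"gripper": -1},{"tx": -0.6,"ty": 0.081,"tz": 0,"turn": 0,"gripper": -1}]'

```text
time: 8.0
tcp_pos: [0.5672, -0.0189, 0.0926]
eef_rot: [0.753, 0.658, 0.001, 0.002]
ft_force: [4.6, -0.4, 5.9]
gripper_width: 0.3
grasp_force: 42.2
```

>>> drive_tool --rows '[{"tx": -0.05,"ty": 0.007,"tz": 0,"turn": 0,"gripper": -1},{"tx": -0.1,"ty": 0.013,"tz": 0,"turn": 0,"gripper": -1},{"tx": -0.15,"ty": 0.02,"tz": 0,"turn": 0,"gripper": -1},{"tx": -0.2,"ty": 0.027,"tz": 0,"turn": 0,"gripper": -1},{"tx": -0.25,"ty": 0.034,"tz": 0,"turn": 0,"gripper": -1},{"tx": -0.3,"ty": 0.04,"tz": 0,"turn": 0,"gripper": -1},{"tx": -0.35,"ty": 0.047,"tz": 0,"turn": 0,"gripper": -1},{"tx": -0.4,"ty": 0.054,"tz": 0,"turn": 0,"gripper": -1},{"tx": -0.45,"ty": 0.06,"tz": 0,"turn": 0,"gripper": -1},{"tx": -0.5,"ty": 0.067,"tz": 0,"turn": 0,"gripper": -1},{"tx": -0.55,"ty": 0.074,"tz": 0,"turn": 0,"gripper": -1},{"tx": -0.6,"ty": 0.081,"tz": 0,"turn": 0,"gripper": -1}]'

```text
time: 9.2
tcp_pos: [0.4952, -0.0092, 0.0924]
eef_rot: [0.753, 0.658, 0.001, 0.002]
ft_force: [4.1, -0.8, 5.3]
gripper_width: 0.301
grasp_force: 42.2
```

>>> drive_tool --rows '[{"tx": -0.04,"ty": 0.005,"tz": 0,"turn": 0,"gripper": -1},{"tx": -0.05,"ty": 0.007,"tz": 0,"turn": 0,"gripper": -1},{"tx": -0.05,"ty": 0.007,"tz": 0,"turn": 0,"gripper": -1}]'

```text
time: 9.5
tcp_pos: [0.489, -0.0083, 0.0924]
eef_rot: [0.753, 0.658, 0.001, 0.002]
ft_force: [1.0, 0.2, 7.7]
gripper_width: 0.3
grasp_force: 42.4
```

Run:
```python
from h import *
s=env.state();print(s["time"],s["tcp_pos"],s["eef_rot"],s["ft_force"])
n="scene";x,y,w,h=220,190,200,150
a=eyes.camera(n)[:,:,::-1]
cv2.imwrite("pics/c3.png",cv2.resize(a[y:y+h,x:x+w],(800,600),interpolation=cv2.INTER_CUBIC))
```

```text
9.5 [ 0.48902211 -0.00831545  0.09239298] [0.75291859 0.65811063 0.00116244 0.00162839] [0.97328298 0.19107241 7.66674174]
```

View pics/c3.png

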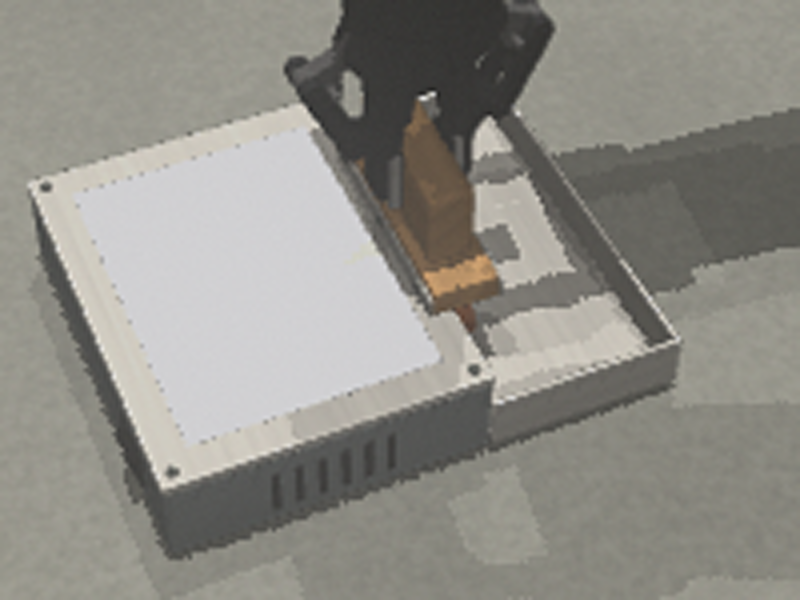

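The window is clear, and one chip is visible in the tray at (466,318). I'll lift the scraper aside and check all three.

>>> drive_tool --rows '[{"tx": 0,"ty": 0,"tz": 0.3,"turn": 0,"gripper": -1},{"tx": 0,"ty": 0,"tz": 0.6,"turn": 0,"gripper": -1},{"tx": 0,"ty": -0.3,"tz": 0.7,"turn": 0,"gripper": -1},{"tx": 0,"ty": -0.6,"tz": 0.7,"turn": 0,"gripper": -1},{"tx": 0,"ty": -0.9,"tz": 0.7,"turn": 0,"gripper": -1},{"tx": 0,"ty": -1,"tz": 0.7,"turn": 0,"gripper": -1}]'

```text
time: 10.15
tcp_pos: [0.4864, -0.1301, 0.1741]
eef_rot: [0.754, 0.657, -0.001, -0.001]
ft_force: [-0.5, 1.1, -1.9]
gripper_width: 0.298
grasp_force: 41.4
```

>>> drive_tool --rows '[{"tx": 0,"ty": -0.3,"tz": 0,"turn": 0,"gripper": -1},{"tx": 0,"ty": -0.6,"tz": 0,"turn": 0,"gripper": -1},{"tx": 0,"ty": -0.9,"tz": 0,"turn": 0,"gripper": -1},{"tx": 0,"ty": -1,"tz": 0,"turn": 0,"gripper": -1},{"tx": 0,"ty": -1,"tz": 0,"turn": 0,"gripper": -1}]'

```text
time: 10.65
tcp_pos: [0.487, -0.2483, 0.174]
eef_rot: [0.754, 0.657, -0.0, -0.001]
ft_force: [0.1, -0.2, -1.0]
gripper_width: 0.299
grasp_force: 41.4
```

Run:
```python
from h import *
im=[]
for n,(x,y,w,h) in {"top":(280,163,120,140),"scene":(220,190,180,210)}.items():
    a=eyes.camera(n)[:,:,::-1]; im.append(cv2.resize(a[y:y+h,x:x+w],(400,467),interpolation=cv2.INTER_CUBIC))
cv2.imwrite("pics/c4.png",np.hstack(im))
```

```text
(no output)
```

View pics/c4.png

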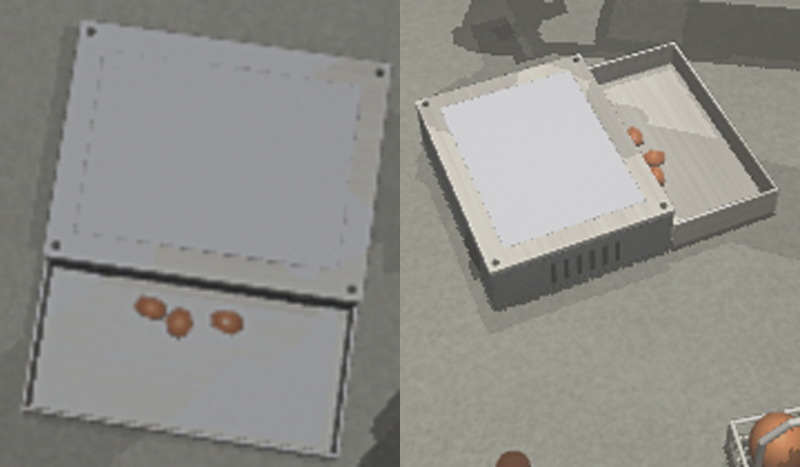

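All three chips lie flat in the tray, at top crop (150,307), (179,322) and (227,321). Next I'll put the scraper back on the bench.

>>> drive_tool --rows '[{"tx": 0.1,"ty": -0.3,"tz": 0,"turn": 0,"gripper": -1},{"tx": 0.17,"ty": -0.6,"tz": 0,"turn": 0,"gripper": -1},{"tx": 0.17,"ty": -0.81,"tz": -0.2,"turn": 0,"gripper": -1},{"tx": 0.17,"ty": -0.81,"tz": -0.5,"turn": 0,"gripper": -1},{"tx": 0.17,"ty": -0.81,"tz": -0.5,"turn": 0,"gripper": -1},{"tx": 0.17,"ty": -0.81,"tz": -0.5,"turn": 0,"gripper": -1}]'

```text
time: 11.35
tcp_pos: [0.5081, -0.343, 0.1146]
eef_rot: [0.752, 0.659, 0.0, -0.002]
ft_force: [0.4, 0.5, -0.6]
gripper_width: 0.295
grasp_force: 41.3
```

>>> drive_tool --rows '[{"tx": 0,"ty": 0,"tz": -0.3,"turn": 0,"gripper": -1},{"tx": 0,"ty": 0,"tz": -0.5,"turn": 0,"gripper": -1},{"tx": 0,"ty": 0,"tz": -0.62,"turn": 0,"gripper": -1},{"tx": 0,"ty": 0,"tz": -0.62,"turn": 0,"gripper": -1},{"tx": 0,"ty": 0,"tz": -0.62,"turn": 0,"gripper": -1}]'

```text
time: 11.85
tcp_pos: [0.5094, -0.3456, 0.0426]
eef_rot: [0.753, 0.658, 0.0, 0.001]
ft_force: [0.4, -0.9, -0.8]
gripper_width: 0.301
grasp_force: 41.4
```

>>> drive_tool --rows '[{"tx": 0,"ty": 0,"tz": -0.05,"turn": 0,"gripper": -1},{"tx": 0,"ty": 0,"tz": -0.085,"turn": 0,"gripper": -1},{"tx": 0,"ty": 0,"tz": -0.085,"turn": 0,"gripper": -1},{"tx": 0,"ty": 0,"tz": -0.085,"turn": 0,"gripper": -1}]'

```text
time: 12.25
tcp_pos: [0.5094, -0.3461, 0.0324]
eef_rot: [0.753, 0.658, 0.0, 0.001]
ft_force: [-0.6, 0.8, 5.5]
gripper_width: 0.296
grasp_force: 40.1
```

>>> drive_tool --rows '[{"tx": 0,"ty": 0,"tz": 0,"turn": 0,"gripper": 1},{"tx": 0,"ty": 0,"tz": 0,"turn": 0,"gripper": 1},{"tx": 0,"ty": 0,"tz": 0,"turn": 0,"gripper": 1},{"tx": 0,"ty": 0,"tz": 0,"turn": 0,"gripper": 1},{"tx": 0,"ty": 0,"tz": 0,"turn": 0,"gripper": 1},{"tx": 0,"ty": 0,"tz": 0,"turn": 0,"gripper": 1},{"tx": 0,"ty": 0,"tz": 0,"turn": 0,"gripper": 1},{"tx": 0,"ty": 0,"tz": 0,"turn": 0,"gripper": 1}]'

```text
time: 13.05
tcp_pos: [0.5083, -0.3452, 0.0305]
eef_rot: [0.753, 0.658, -0.0, -0.0]
ft_force: [-0.4, 0.3, 0.0]
gripper_width: 1.0
grasp_force: 0.0
```

>>> drive_tool --rows '[{"tx": 0,"ty": 0,"tz": 0.2,"turn": 0,"gripper": 1},{"tx": 0,"ty": 0,"tz": 0.5,"turn": 0,"gripper": 1},{"tx": 0,"ty": 0,"tz": 0.8,"turn": 0,"gripper": 1},{"tx": 0,"ty": 0,"tz": 1,"turn": 0,"gripper": 1},{"tx": 0,"ty": 0,"tz": 1,"turn": 0,"gripper": 1}]'

```text
time: 13.55
tcp_pos: [0.5105, -0.3473, 0.1554]
eef_rot: [0.753, 0.658, 0.0, 0.004]
ft_force: [1.1, -0.6, 0.3]
gripper_width: 0.999
grasp_force: 0.0
```

>>> drive_tool --rows '[{"tx": 0,"ty": 0.3,"tz": 0.4,"turn": 0.1,"gripper": 1},{"tx": 0.02,"ty": 0.6,"tz": 0.7,"turn": 0.3,"gripper": 1},{"tx": 0.02,"ty": 0.98,"tz": 1,"turn": 0.46,"gripper": 1},{"tx": 0.02,"ty": 0.98,"tz": 1,"turn": 0.46,"gripper": 1}]'

```text
time: 13.95
tcp_pos: [0.5117, -0.2255, 0.2731]
eef_rot: [0.671, 0.741, 0.001, 0.002]
ft_force: [0.7, -0.4, 0.1]
gripper_width: 0.997
grasp_force: 0.0
```

>>> drive_tool --rows '[{"tx": 0.02,"ty": 0.35,"tz": 0,"turn": 0.2,"gripper": 1},{"tx": 0.02,"ty": 0.7,"tz": 0,"turn": 0.4,"gripper": 1},{"tx": 0.02,"ty": 0.98,"tz": 0,"turn": 0.46,"gripper": 1}]'

```text
time: 14.25
tcp_pos: [0.5124, -0.1082, 0.2686]
eef_rot: [0.582, 0.813, -0.0, -0.001]
ft_force: [0.7, -0.4, 0.6]
gripper_width: 0.997
grasp_force: 0.0
```

>>> drive_tool --rows '[{"tx": 0.02,"ty": 0.35,"tz": 0,"turn": 0.2,"gripper": 1},{"tx": 0.02,"ty": 0.7,"tz": 0,"turn": 0.4,"gripper": 1},{"tx": 0.02,"ty": 0.98,"tz": 0,"turn": 0.46,"gripper": 1}]'

```text
time: 14.55
tcp_pos: [0.5148, 0.0094, 0.2685]
eef_rot: [0.485, 0.874, -0.0, -0.001]
ft_force: [0.4, -0.2, 1.0]
gripper_width: 1.001
grasp_force: 0.0
```

>>> drive_tool --rows '[{"tx": 0.02,"ty": 0.35,"tz": 0,"turn": 0.2,"gripper": 1},{"tx": 0.02,"ty": 0.7,"tz": 0,"turn": 0.4,"gripper": 1},{"tx": 0.02,"ty": 0.98,"tz": 0,"turn": 0.46,"gripper": 1}]'

```text
time: 14.85
tcp_pos: [0.5172, 0.1269, 0.2685]
eef_rot: [0.381, 0.924, -0.001, -0.001]
ft_force: [0.2, -1.1, -0.2]
gripper_width: 1.0
grasp_force: 0.0
```

>>> drive_tool --rows '[{"tx": 0.02,"ty": 0.35,"tz": 0,"turn": 0.2,"gripper": 1},{"tx": 0.02,"ty": 0.7,"tz": 0,"turn": 0.4,"gripper": 1},{"tx": 0.02,"ty": 0.98,"tz": 0,"turn": 0.46,"gripper": 1}]'

```text
time: 15.15
tcp_pos: [0.5197, 0.2445, 0.2683]
eef_rot: [0.273, 0.962, -0.001, -0.001]
ft_force: [0.6, -0.8, 0.3]
gripper_width: 1.005
grasp_force: 0.0
```

>>> drive_tool --rows '[{"tx": 0,"ty": 0.35,"tz": 0,"turn": 0.2,"gripper": 1},{"tx": 0,"ty": 0.7,"tz": 0,"turn": 0.4,"gripper": 1},{"tx": 0,"ty": 0.98,"tz": 0,"turn": 0.48,"gripper": 1},{"tx": 0,"ty": 0.98,"tz": 0,"turn": 0.48,"gripper": 1},{"tx": 0,"ty": 0.98,"tz": 0,"turn": 0.48,"gripper": 1},{"tx": 0,"ty": 0.98,"tz": 0,"turn": 0.48,"gripper": 1}]'

```text
time: 15.75
tcp_pos: [0.5204, 0.3592, 0.2692]
eef_rot: [0.158, 0.988, -0.001, -0.001]
ft_force: [0.7, 0.2, 0.9]
gripper_width: 0.998
grasp_force: 0.0
```

Run:
```python
from h import *
s=env.state();r=s["eef_rot"];print(s["time"],s["tcp_pos"],2*np.arctan2(r[1],r[0]),s["q"])
im=[]
for n,(x,y,w,h) in {"top":(140,180,100,120),"scene":(330,240,200,240)}.items():
    a=eyes.camera(n)[:,:,::-1]; im.append(cv2.resize(a[y:y+h,x:x+w],(400,480),interpolation=cv2.INTER_CUBIC))
cv2.imwrite("pics/c5.png",np.hstack(im))
```

```text
15.75 [0.52039963 0.35924653 0.26922332] 2.8250642134708035 [ 4.13696506e-01  2.89514580e-01  1.38468452e+00 -5.34248142e-04
  1.46937949e+00 -8.40516764e-01]
```

View pics/c5.png

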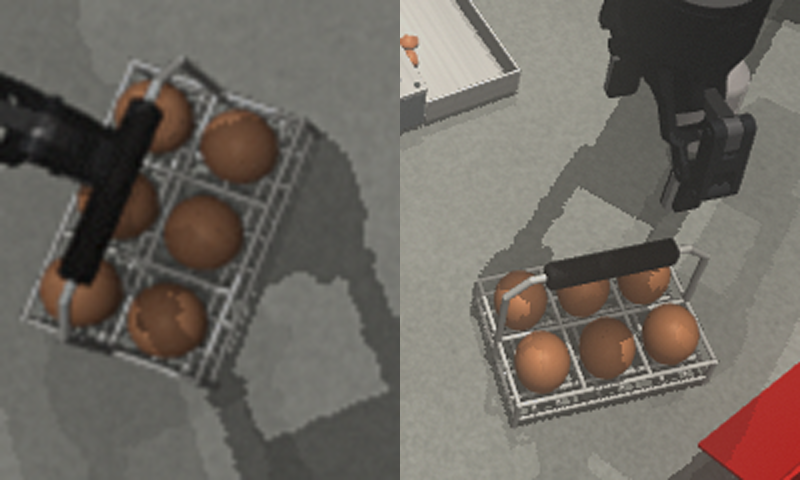

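The handle is unchanged: scene crop (612,264) and top crop (112,191) give the same pixels as before, and the eggs are all in. I'll descend with the fingers straddling the bar and grip it.

>>> drive_tool --rows '[{"tx": 0,"ty": 0,"tz": -0.2,"turn": 0,"gripper": 1},{"tx": 0,"ty": 0,"tz": -0.45,"turn": 0,"gripper": 1},{"tx": 0,"ty": 0,"tz": -0.7,"turn": 0,"gripper": 1},{"tx": 0,"ty": 0,"tz": -0.7,"turn": 0,"gripper": 1},{"tx": 0,"ty": 0,"tz": -0.7,"turn": 0,"gripper": 1}]'

```text
time: 16.35
tcp_pos: [0.5205, 0.3597, 0.1868]
eef_rot: [0.157, 0.988, -0.0, -0.0]
ft_force: [0.3, 0.4, 0.4]
gripper_width: 0.999
grasp_force: 0.0
```

>>> drive_tool --rows '[{"tx": 0,"ty": 0,"tz": -0.2,"turn": 0,"gripper": 1},{"tx": 0,"ty": 0,"tz": -0.4,"turn": 0,"gripper": 1},{"tx": 0,"ty": 0,"tz": -0.55,"turn": 0,"gripper": 1},{"tx": 0,"ty": 0,"tz": -0.55,"turn": 0,"gripper": 1},{"tx": 0,"ty": 0,"tz": -0.55,"turn": 0,"gripper": 1},{"tx": 0,"ty": 0,"tz": -0.55,"turn": 0,"gripper": 1}]'

```text
time: 16.95
tcp_pos: [0.522, 0.361, 0.1233]
eef_rot: [0.157, 0.988, 0.001, 0.002]
ft_force: [0.4, -0.3, 0.0]
gripper_width: 1.0
grasp_force: 0.0
```

>>> drive_tool --rows '[{"tx": 0,"ty": 0,"tz": 0,"turn": 0,"gripper": 0.3},{"tx": 0,"ty": 0,"tz": 0,"turn": 0,"gripper": 0},{"tx": 0,"ty": 0,"tz": 0,"turn": 0,"gripper": -0.2},{"tx": 0,"ty": 0,"tz": 0,"turn": 0,"gripper": -0.35},{"tx": 0,"ty": 0,"tz": 0,"turn": 0,"gripper": -0.45},{"tx": 0,"ty": 0,"tz": 0,"turn": 0,"gripper": -0.55},{"tx": 0,"ty": 0,"tz": 0,"turn": 0,"gripper": -0.6},{"tx": 0,"ty": 0,"tz": 0,"turn": 0,"gripper": -0.7},{"tx": 0,"ty": 0,"tz": 0,"turn": 0,"gripper": -1},{"tx": 0,"ty": 0,"tz": 0,"turn": 0,"gripper": -1},{"tx": 0,"ty": 0,"tz": 0,"turn": 0,"gripper": -1},{"tx": 0,"ty": 0,"tz": 0,"turn": 0,"gripper": -1}]' --newtons 70

```text
time: 18.15
tcp_pos: [0.5204, 0.3605, 0.1206]
eef_rot: [0.157, 0.988, 0.0, 0.0]
ft_force: [0.5, 1.5, 1.1]
gripper_width: 0.174
grasp_force: 68.3
```

>>> drive_tool --rows '[{"tx": 0,"ty": 0,"tz": 0.01,"turn": 0,"gripper": -1},{"tx": 0,"ty": 0,"tz": 0.03,"turn": 0,"gripper": -1},{"tx": 0,"ty": 0,"tz": 0.06,"turn": 0,"gripper": -1},{"tx": 0,"ty": 0,"tz": 0.11,"turn": 0,"gripper": -1},{"tx": 0,"ty": 0,"tz": 0.17,"turn": 0,"gripper": -1},{"tx": 0,"ty": 0,"tz": 0.23,"turn": 0,"gripper": -1},{"tx": 0,"ty": 0,"tz": 0.29,"turn": 0,"gripper": -1},{"tx": 0,"ty": 0,"tz": 0.34,"turn": 0,"gripper": -1},{"tx": 0,"ty": 0,"tz": 0.37,"turn": 0,"gripper": -1},{"tx": 0,"ty": 0,"tz": 0.39,"turn": 0,"gripper": -1},{"tx": 0,"ty": 0,"tz": 0.4,"turn": 0,"gripper": -1},{"tx": 0,"ty": 0,"tz": 0.4,"turn": 0,"gripper": -1}]'

```text
time: 19.35
tcp_pos: [0.5203, 0.3604, 0.1684]
eef_rot: [0.157, 0.988, -0.0, -0.0]
ft_force: [-0.0, -0.0, -5.4]
gripper_width: 0.177
grasp_force: 68.3
```

Run:
```python
from h import *
s=env.state();r=s["eef_rot"];print(s["time"],s["tcp_pos"],2*np.arctan2(r[1],r[0]),s["ft_force"],s["ft_torque"])
im=[]
for n,(x,y,w,h) in {"top":(140,180,100,120),"scene":(330,240,200,240)}.items():
    a=eyes.camera(n)[:,:,::-1]; im.append(cv2.resize(a[y:y+h,x:x+w],(400,480),interpolation=cv2.INTER_CUBIC))
cv2.imwrite("pics/c6.png",np.hstack(im))
```

```text
19.35 [0.52026874 0.36036958 0.16840742] 2.8267959809990026 [-0.024475   -0.01910291 -5.3974159 ] [-0.0040876  -0.03770618  0.03217344]
```

View pics/c6.png

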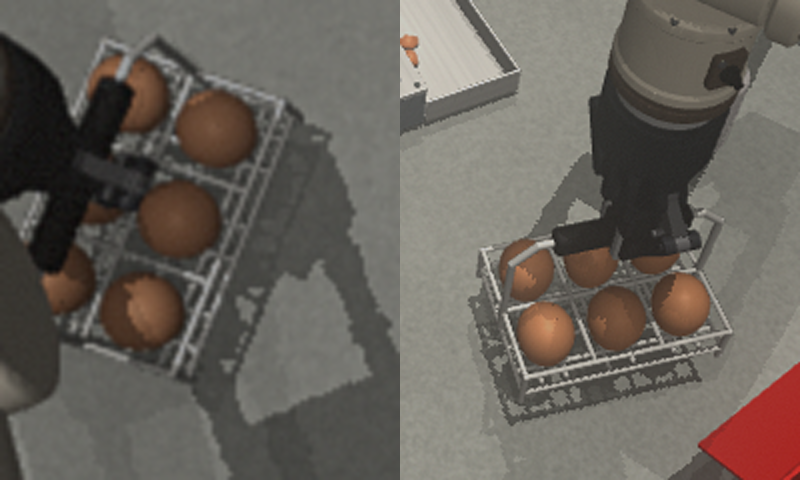

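The rack hangs level just off the bench with all six eggs standing (scene crop centre (605,310)). I'll raise it and carry it over smoothly.

>>> drive_tool --rows '[{"tx": 0,"ty": 0,"tz": 0.02,"turn": 0,"gripper": -1},{"tx": 0,"ty": 0,"tz": 0.06,"turn": 0,"gripper": -1},{"tx": 0,"ty": 0,"tz": 0.13,"turn": 0,"gripper": -1},{"tx": 0,"ty": 0,"tz": 0.2,"turn": 0,"gripper": -1},{"tx": 0,"ty": 0,"tz": 0.28,"turn": 0,"gripper": -1},{"tx": 0,"ty": 0,"tz": 0.36,"turn": 0,"gripper": -1},{"tx": 0,"ty": 0,"tz": 0.43,"turn": 0,"gripper": -1},{"tx": 0,"ty": 0,"tz": 0.48,"turn": 0,"gripper": -1},{"tx": 0,"ty": 0,"tz": 0.51,"turn": 0,"gripper": -1},{"tx": 0,"ty": 0,"tz": 0.52,"turn": 0,"gripper": -1}]'

```text
time: 20.45
tcp_pos: [0.5205, 0.3605, 0.2313]
eef_rot: [0.157, 0.988, 0.0, 0.0]
ft_force: [-0.4, -0.6, -5.6]
gripper_width: 0.171
grasp_force: 68.4
```

>>> drive_tool --rows '[{"tx": 0.003,"ty": -0.02,"tz": 0,"turn": -0.02,"gripper": -1},{"tx": 0.01,"ty": -0.06,"tz": 0,"turn": -0.05,"gripper": -1},{"tx": 0.02,"ty": -0.12,"tz": 0,"turn": -0.1,"gripper": -1},{"tx": 0.03,"ty": -0.19,"tz": 0,"turn": -0.16,"gripper": -1},{"tx": 0.04,"ty": -0.26,"tz": 0,"turn": -0.22,"gripper": -1},{"tx": 0.05,"ty": -0.33,"tz": 0,"turn": -0.28,"gripper": -1},{"tx": 0.06,"ty": -0.4,"tz": 0,"turn": -0.34,"gripper": -1},{"tx": 0.07,"ty": -0.47,"tz": 0,"turn": -0.4,"gripper": -1},{"tx": 0.08,"ty": -0.54,"tz": 0,"turn": -0.46,"gripper": -1},{"tx": 0.09,"ty": -0.61,"tz": 0,"turn": -0.52,"gripper": -1},{"tx": 0.1,"ty": -0.68,"tz": 0,"turn": -0.58,"gripper": -1},{"tx": 0.11,"ty": -0.75,"tz": 0,"turn": -0.64,"gripper": -1}]'

```text
time: 21.65
tcp_pos: [0.5336, 0.2697, 0.2309]
eef_rot: [0.313, 0.95, -0.0, 0.0]
ft_force: [0.7, 0.1, -5.0]
gripper_width: 0.169
grasp_force: 68.4
```

>>> drive_tool --rows '[{"tx": 0.01,"ty": -0.07,"tz": 0,"turn": -0.06,"gripper": -1},{"tx": 0.02,"ty": -0.14,"tz": 0,"turn": -0.12,"gripper": -1},{"tx": 0.03,"ty": -0.21,"tz": 0,"turn": -0.18,"gripper": -1},{"tx": 0.045,"ty": -0.28,"tz": 0,"turn": -0.24,"gripper": -1},{"tx": 0.06,"ty": -0.35,"tz": 0,"turn": -0.3,"gripper": -1},{"tx": 0.07,"ty": -0.42,"tz": 0,"turn": -0.36,"gripper": -1},{"tx": 0.08,"ty": -0.49,"tz": 0,"turn": -0.42,"gripper": -1},{"tx": 0.09,"ty": -0.56,"tz": 0,"turn": -0.48,"gripper": -1},{"tx": 0.1,"ty": -0.63,"tz": 0,"turn": -0.54,"gripper": -1},{"tx": 0.11,"ty": -0.7,"tz": 0,"turn": -0.6,"gripper": -1},{"tx": 0.12,"ty": -0.77,"tz": 0,"turn": -0.66,"gripper": -1},{"tx": 0.13,"ty": -0.84,"tz": 0,"turn": -0.72,"gripper": -1}]'

```text
time: 22.85
tcp_pos: [0.5492, 0.1689, 0.2309]
eef_rot: [0.478, 0.878, -0.0, -0.0]
ft_force: [0.6, -0.0, -5.9]
gripper_width: 0.174
grasp_force: 68.4
```

>>> drive_tool --rows '[{"tx": 0.01,"ty": -0.07,"tz": 0,"turn": -0.06,"gripper": -1},{"tx": 0.02,"ty": -0.14,"tz": 0,"turn": -0.12,"gripper": -1},{"tx": 0.03,"ty": -0.21,"tz": 0,"turn": -0.18,"gripper": -1},{"tx": 0.045,"ty": -0.28,"tz": 0,"turn": -0.24,"gripper": -1},{"tx": 0.06,"ty": -0.35,"tz": 0,"turn": -0.3,"gripper": -1},{"tx": 0.07,"ty": -0.42,"tz": 0,"turn": -0.36,"gripper": -1},{"tx": 0.08,"ty": -0.49,"tz": 0,"turn": -0.42,"gripper": -1},{"tx": 0.09,"ty": -0.56,"tz": 0,"turn": -0.48,"gripper": -1},{"tx": 0.1,"ty": -0.63,"tz": 0,"turn": -0.54,"gripper": -1},{"tx": 0.11,"ty": -0.7,"tz": 0,"turn": -0.6,"gripper": -1},{"tx": 0.12,"ty": -0.77,"tz": 0,"turn": -0.66,"gripper": -1},{"tx": 0.13,"ty": -0.84,"tz": 0,"turn": -0.72,"gripper": -1}]'

```text
time: 24.05
tcp_pos: [0.5648, 0.0681, 0.2309]
eef_rot: [0.628, 0.778, 0.0, 0.0]
ft_force: [-0.2, 0.0, -6.2]
gripper_width: 0.176
grasp_force: 68.4
```

>>> drive_tool --rows '[{"tx": 0.01,"ty": -0.07,"tz": 0,"turn": -0.06,"gripper": -1},{"tx": 0.03,"ty": -0.14,"tz": 0,"turn": -0.13,"gripper": -1},{"tx": 0.04,"ty": -0.21,"tz": 0,"turn": -0.2,"gripper": -1},{"tx": 0.055,"ty": -0.28,"tz": 0,"turn": -0.27,"gripper": -1},{"tx": 0.07,"ty": -0.35,"tz": 0,"turn": -0.34,"gripper": -1},{"tx": 0.08,"ty": -0.42,"tz": 0,"turn": -0.41,"gripper": -1},{"tx": 0.095,"ty": -0.49,"tz": 0,"turn": -0.48,"gripper": -1},{"tx": 0.11,"ty": -0.56,"tz": 0,"turn": -0.54,"gripper": -1},{"tx": 0.12,"ty": -0.62,"tz": 0,"turn": -0.6,"gripper": -1},{"tx": 0.13,"ty": -0.67,"tz": 0,"turn": -0.64,"gripper": -1},{"tx": 0.135,"ty": -0.71,"tz": 0,"turn": -0.67,"gripper": -1},{"tx": 0.137,"ty": -0.73,"tz": 0,"turn": -0.69,"gripper": -1}]'

```text
time: 25.25
tcp_pos: [0.5812, -0.0193, 0.2309]
eef_rot: [0.752, 0.66, -0.0, -0.0]
ft_force: [0.5, 1.1, -5.4]
gripper_width: 0.17
grasp_force: 68.4
```

>>> drive_tool --rows '[{"tx": 0,"ty": 0,"tz": 0,"turn": 0,"gripper": -1},{"tx": 0,"ty": 0,"tz": 0,"turn": 0,"gripper": -1},{"tx": 0,"ty": 0,"tz": 0,"turn": 0,"gripper": -1},{"tx": 0,"ty": 0,"tz": 0,"turn": 0,"gripper": -1},{"tx": 0,"ty": 0,"tz": 0,"turn": 0,"gripper": -1},{"tx": 0,"ty": 0,"tz": 0,"turn": 0,"gripper": -1}]'

```text
time: 25.85
tcp_pos: [0.5812, -0.0187, 0.2309]
eef_rot: [0.751, 0.66, 0.0, -0.0]
ft_force: [0.1, 0.7, -5.4]
gripper_width: 0.175
grasp_force: 68.4
```

Run:
```python
from h import *
s=env.state();r=s["eef_rot"];print(s["time"],s["tcp_pos"],2*np.arctan2(r[1],r[0]),s["ft_force"],np.abs(s["dq"]).max())
n="scene";x,y,w,h=180,130,240,180
a=eyes.camera(n)[:,:,::-1]
cv2.imwrite("pics/c7.png",cv2.resize(a[y:y+h,x:x+w],(800,600),interpolation=cv2.INTER_CUBIC))
```

```text
25.85 [ 0.58117476 -0.01870577  0.23090606] 1.4419162202197031 [ 0.05092621  0.73830985 -5.44667177] 0.003328292842196542
```

View pics/c7.png

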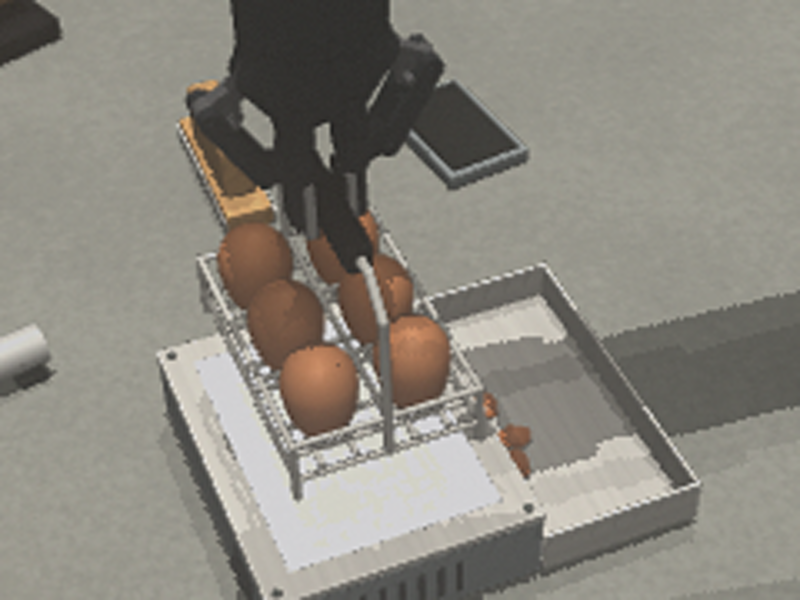

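The rack hangs square over the window with all six eggs in, the chips in the tray and the scraper upright. I'll check its centring and height from the visible feet at crop (298,497) and (478,435), plus the arch top.

Run:
```python
from h import *
np.set_printoptions(precision=4,suppress=True)
yaw=1.4419-np.pi/2; R=np.array([[np.cos(yaw),-np.sin(yaw)],[np.sin(yaw),np.cos(yaw)]])
p=[(180+u/3.333,130+v/3.333) for u,v in [(298,497),(478,435)]]
B=bp("scene",p,.11)[:,:2]; print("feet in candler frame", (B-[.5812,-.0197])@R)
# expected top wire corners/egg tops in crop pixels
P=[[x,y,0] for x in(-.027,.027) for y in(-.054,0,.054)]
W=[np.r_[R@np.array(q[:2])+[.5812,-.0187],.11+.0435] for q in P]
print("egg centres expected",(pj("scene",W)-[180,130])*3.333)
```

```text
feet in candler frame [[ 0.0536  0.0827]
 [-0.0545  0.0805]]
egg centres expected [[343.7118 246.0767]
 [377.5558 303.3459]
 [413.9708 364.9655]
 [256.8545 270.7895]
 [288.0129 329.8976]
 [321.5778 393.5708]]
```

```bash
python3 -c "
from plant import env
print(env.sign_off())"
```

```text
the job is handed in; nothing more can be done
None
```

I handed the job in at about 26 s: the arm is holding the rack level about 5 cm above the glass, centred and square over the window with all six eggs standing, the three chips are in the tray and the scraper is upright on the bench; no verdict came back.

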